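# Unstack the pancake-topping tins onto their mats

### The arm

A 7-joint arm with a two-finger parallel gripper is mounted at the origin on the work surface. World frame = base frame: x ahead of the robot, y to its left, z up, the work surface at z = 0. Lengths are in m, angles in rad, forces in N, time in s.
With the tool pointing down it reaches from about 0.4 to 0.85 m from the base axis. Payload 10.4 kg.
Tool frame: the origin (TCP) lies at the very end of the fingers, on their centre line; the grasp point (between the pads) lies 19 mm behind it; z points along the fingers, y is the line along which they close (so a half turn about z gives the same grasp; the last joint's range is limited). The gripper opens to 87 mm and grips with 3 to 60 N. Pads are 19 mm wide; open, the fingers measure 117 mm over their backs; the gripper's body (75 mm by 190 mm) begins 51 mm behind the grasp point.
Start: joints at [1.26, 0.332, -0.065, 1.46, 0.022, 1.35, -0.088], TCP at [0.177, -0.599, 0.223] pointing down, gripper open.
Joint ranges: [-2.6, 2.6], [-0.5, 2.12], [-1.47, 1.34], [0.16, 2.42], [-1.27, 4.41], [0.06, 2.06], [-2.6, 2.6]. Speed limits (rad/s): [2.22, 2.22, 2.79, 2.79, 3.14, 3.14, 3.14].

### API

Orientations are given as a unit quaternion [x, y, z, w].
In Python, from bench import * gives the robot as it stands.
- The arm moves only by the tool step_arm, never from a script. Its arguments are lists of equal length, an entry for each row: "delta_pos": the shift along the world's x, y, z in units of 25 mm (1.0 is 25 mm), a list of three; "turn": the turn about the world's z in units of 0.12 rad (1.0 is 0.12 rad). In form: {"delta_pos": [[tx, ty, tz], ...], "turn": [turn, ...]}. A call has 1 to 12 rows; each row shifts and turns the commanded pose from where the row before left it; what a row does not reach is not made up. A row lasts 1/10 s, in which the tool goes at most 50 mm and 8.59 degrees, less where a joint would pass 70% of its speed; a pose out of reach is approached as far as the arm can. A call with a number of a shift or a turn outside -1 to 1 is refused whole. A call with a gripper value outside its range is refused whole. "grip" is the closure, from 0 (fully open) to 1 (shut), set as the call begins (left out, the last holds). The fingers move at their own pace and stop on an object; "newtons" is the grip in N (left out, the last holds). Time passes only in rows, so rows that do not move let the fingers close. It gives the time, the measured TCP pose, the force, the opening and the grip force at its end, in the units of the state.
- read_state(): the state, without advancing time (a new reading comes with each control period).
- camera(name): name is "scene" or "side" or "wrist"; returns a dict with "image" (384x512x3 uint8, red, green, blue), "z_map" (384x512 float32, m along the optical axis (not along the pixel's ray), 0 where there is no reading), "mtx" (3x3 intrinsics, pixels), "view" (4x4, takes a point from world to camera coordinates). Camera axes: x right, y up, looking along -z (the intrinsics and any distortion apply to the point x, -y, -z); pixel columns grow to the right and rows downward; lengths in m; the calibration is good to about 2 mm. A picture is of the moment at which its call begins.
- close_job(): hands the job in; it is judged then, once.
The state is a dict: "time": time; "joint_positions": joint angles; "joint_vel": joint speeds; "joint_torque": joint torques, N m; "ee_pos": TCP position; "eef_rot": TCP orientation; "ft_force": force on the tool from outside, world axes, zero at the start; "torque": the same for the moment, N m; "width": finger opening in m; "grip_force": force on a finger pad.
Only numpy, scipy, OpenCV 4.12 (cv2) and the standard library are available. Lean on these libraries where they do the work, as an engineer would, in place of code of your own. Each camera call takes 0.05 s, during which the arm holds its last target. There are 200 camera calls.

### The job

Take the stack of closed tins apart and set each one upright in the middle of the dark mat of its own shape and size: long tin on the long mat, square tub on the square mat, round tin on the larger round mat, small pot on the smaller round mat, the long tin and the square tub lined up with their mats' edges. Set them down rather than dropping them, tip none over, and leave the sugar shaker and the egg cup where they stand.

Things in the scene. Friction and masses are not known exactly. Their poses are not given: they have to be found in the camera images.
- long_tin_c (a point): Long rectangular closed steel tin, 150 x 64 mm, 46 mm tall, flat lid; the bottom of the stack, standing on the table. Origin: its centre, half-way up; z up, x along the 150 mm side. 0.25 to 0.5 kg.
- square_tub_c (a point): Square closed white plastic tub, 58 x 58 mm, 44 mm tall, flat lid; stands on the long tin at the start, up to 30 mm from its middle along its length. Origin: its centre, half-way up; z up, x and y square to its sides. 0.12 to 0.25 kg.
- round_tin_c (a point): Round closed steel tin, 46 mm in diameter, 40 mm tall, flat lid; stands on the square tub at the start. Origin: its centre, half-way up; z up. 0.08 to 0.17 kg.
- small_pot_c (a point): Small round closed white ceramic pot, 30 mm in diameter, 40 mm tall; the top of the stack, on the round tin. Origin: its centre, half-way up; z up. 0.04 to 0.09 kg.
- mat_long: Flat dark grey rectangular mat, 174 x 88 mm, 6 mm thick, fixed to the table: the place of the long tin. Origin: centre of its underside, on the table; z up, x along the 174 mm side.
- mat_square: Flat dark grey square mat, 82 x 82 mm, 6 mm thick, fixed: the place of the square tub. Origin: centre of its underside, on the table; z up, x and y square to its sides.
- mat_round: The larger flat dark grey round mat, 70 mm in diameter, 6 mm thick, fixed: the place of the round tin. Origin: centre of its underside, on the table; z up.
- mat_small: The smaller flat dark grey round mat, 54 mm in diameter, 6 mm thick, fixed: the place of the small pot. Origin: centre of its underside, on the table; z up.
- shaker_c (a point): Bystander, loose: aluminium sugar shaker, 42 mm in diameter, 62 mm tall. Origin: its centre, half-way up; z up.
- egg_cup_c (a point): Bystander, loose: turned brown wooden egg cup, 46 mm in diameter, 48 mm tall. Origin: its centre, half-way up; z up.
Not all that is in view belongs to the job. Of the things shaped like the part that bears long_tin_c, the bare steel one is meant. Leave any purple look-alike of the mat_long alone.

How it is judged:
At the end, for the whole second after the job is handed in: Each of the four rests on its own mat, released and at rest: centre within 12 mm of the mat's, height within 5 mm, upright within 0.1 rad; long tin along its mat within 0.16 rad (either way round), square tub in line with its mat's sides within 0.2 rad (any way round) (horizontal distance between long_tin_c and mat_long below 0.012 m and z of long_tin_c in the frame of mat_long between 0.024 and 0.034 m and angle between each of long_tin_c, square_tub_c, round_tin_c, small_pot_c's own z axis and vertical below 0.1 rad and linear speed of each of long_tin, square_tub, round_tin, small_pot below 0.03 m/s and horizontal distance between square_tub_c and mat_square below 0.012 m and z of square_tub_c in the frame of mat_square between 0.023 and 0.033 m and horizontal distance between round_tin_c and mat_round below 0.012 m and z of round_tin_c in the frame of mat_round between 0.021 and 0.031 m and horizontal distance between small_pot_c and mat_small below 0.012 m and z of small_pot_c in the frame of mat_small between 0.021 and 0.031 m and angle between the x axis of long_tin_c and the x axis of mat_long, either way round below 0.16 rad and (angle between the x axis of square_tub_c and the x axis of mat_square, either way round below 0.2 rad or angle between the x axis of square_tub_c and the y axis of mat_square, either way round below 0.2 rad)); the robot touches nothing.
It fails at once if a tin, tub or pot of the stack tips over (leans more than 35 degrees) (angle between any of long_tin_c, square_tub_c, round_tin_c, small_pot_c's own z axis and vertical above 0.6 rad).
It fails at once if a tin, tub or pot of the stack is dropped (falls freely at more than 0.8 m/s, that is by more than about 3 cm) ((linear speed of long_tin above 0.8 m/s and contact force between each of the arm, the fingers and long_tin below 0.01 N) or (linear speed of square_tub above 0.8 m/s and contact force between each of the arm, the fingers and square_tub below 0.01 N) or (linear speed of round_tin above 0.8 m/s and contact force between each of the arm, the fingers and round_tin below 0.01 N) or (linear speed of small_pot above 0.8 m/s and contact force between each of the arm, the fingers and small_pot below 0.01 N)).
It fails at once if the sugar shaker is pushed more than 3 cm or knocked over (distance of shaker_c from where it was at the start of the episode above 0.03 m or angle between shaker_c's own z axis and vertical above 0.5 rad).
It fails at once if the egg cup is pushed more than 3 cm or knocked over (distance of egg_cup_c from where it was at the start of the episode above 0.03 m or angle between egg_cup_c's own z axis and vertical above 0.5 rad).
It also fails if it takes over 128 s, if anything falls off the work surface, if the arm or the gripper's body presses on something with over 40 N, if the wrist force passes 120 N, or if a joint passes its speed limit or range.

## Working session

There is one attempt and no reset: what is moved stays moved. The work goes in short steps, Python scripts to look and compute and a tool call to move; the robot and the scene stay as the last step left them, time stands still between calls to the robot, and variables do not carry over. Pictures are saved under pics/ and viewed, at most 14 in all, crops included, and the job is handed in when it is done.

Besides the shell and the picture viewer there is one more tool, called after ">>>" by a JSON object that holds its "fn" and its "kwargs", one argument or row to a line. step_arm: Moves the arm, as the interface text tells. Shifts and turns lie within -1 to 1; 1 stands for 25 mm of shift or 0.12 rad of turn. Its arguments: {"type":"object","properties":{"delta_pos":{"type":"array"},"turn":{"type":"array"},"grip":{"type":"number"},"newtons":{"type":"number"}},"required":["delta_pos","turn"]}

```bash
mkdir -p pics
cat > h.py <<'E'
from bench import *
import numpy as np, cv2
def pts(c):
    z=c["z_map"];h,w=z.shape;u,v=np.meshgrid(np.arange(w),np.arange(h))
    K=c["mtx"];x=(u-K[0,2])/K[0,0]*z;y=(v-K[1,2])/K[1,1]*z
    P=np.stack([x,-y,-z,np.ones_like(z)],-1)
    return (P@np.linalg.inv(c["view"]).T)[...,:3]
def save(n,im): cv2.imwrite("pics/"+n,im[...,::-1])
E
python3 - <<'E'
from h import *
a=camera("scene");b=camera("side")
np.savez("c0.npz",**{k+n:v for n,c in(("a",a),("b",b)) for k,v in c.items()})
save("s0.png",a["image"]);save("d0.png",b["image"])
for c in(a,b):
    V=np.linalg.inv(c["view"]);print(V[:3,3].round(3),(-V[:3,2]).round(2),c["mtx"][0,0])
s=read_state();print(s)
E
```

```text
[ 1.241 -0.511  0.956] [-0.63  0.37 -0.68] 462.10795492621077
[-0.212 -1.111  1.055] [ 0.43  0.67 -0.6 ] 474.5329657314155
{'time': 0.1, 'joint_positions': array([ 1.2604213 ,  0.33279576, -0.06470509,  1.46082979,  0.02163134,
        1.34992106, -0.08850377]), 'joint_vel': array([-0.00068917, -0.00136443,  0.00077781, -0.00319465,  0.0007872 ,
       -0.00107461,  0.00129743]), 'joint_torque': array([ 1.15112605e-03, -6.24547362e+01,  2.44361674e-02, -3.90717208e+01,
       -6.13916572e-02,  3.65420384e-02,  7.22725031e-05]), 'ee_pos': array([ 0.17727968, -0.59897474,  0.22185474]), 'eef_rot': array([ 9.89663939e-01,  1.43404649e-01, -1.32455470e-04, -6.14657922e-04]), 'ft_force': array([0.63486641, 0.41673091, 0.40424433]), 'torque': array([ 0.00430346, -0.00334673,  0.01429943]), 'grip_force': 0.0, 'width': 0.08738008241464441}
```

View pics/s0.png

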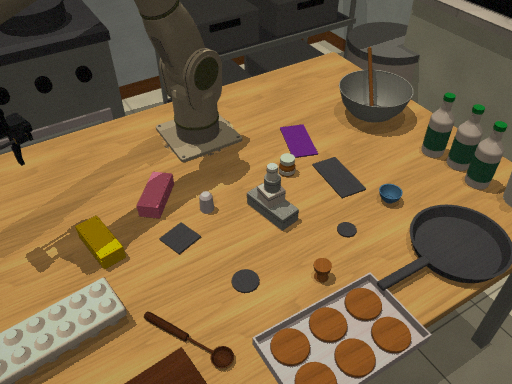

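View pics/d0.png

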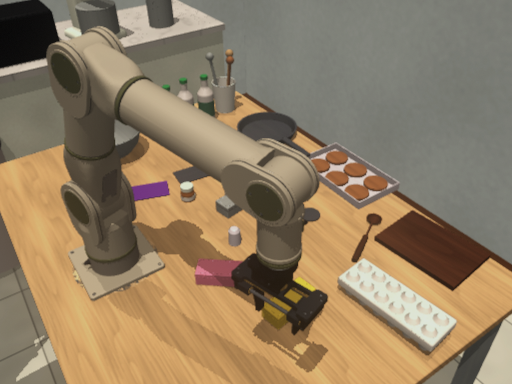

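The scene view shows the stack at (272,195), the long mat at (338,176), the square mat at (180,238), the round mats at (245,281) and (347,230), the shaker at (207,202), the egg cup at (322,268) and a jar at (287,165). In the side view the arm hides most of the stack.

Run:
```python
from h import *
d=np.load("c0.npz");a={k[:-1]:d[k] for k in d if k[-1]=="a"}
P=pts(a);im=a["image"].astype(int)
def fit(m,name):
    q=P[m];r=cv2.minAreaRect((q[:,:2]*1000).astype(np.float32));print(name,len(q),q.mean(0).round(3),"rect",np.round(r[0],0),np.round(r[1],0),round(r[2],1),"zr",q[:,2].min().round(3),q[:,2].max().round(3))
dark=((im.max(2)<90)&(P[...,2]<.012)&(P[...,2]>.003)).astype(np.uint8)
n,l,s,c=cv2.connectedComponentsWithStats(dark)
for i in range(1,n):
    if s[i,4]>120: fit(l==i,"mat px%s"%c[i].round())
def box(u0,u1,v0,v1,z0,z1,n):
    m=np.zeros(im.shape[:2],bool);m[v0:v1,u0:u1]=1;m&=(P[...,2]>z0)&(P[...,2]<z1);fit(m,n)
zz=P[160:225,245:300,2];print(np.histogram(zz,bins=np.arange(0,.2,.005))[0])
box(245,300,160,228,.044,.049,"long");box(245,300,160,228,.087,.093,"tub");box(245,300,160,228,.127,.133,"round");box(260,282,155,228,.165,.176,"pot")
box(197,218,185,216,.02,.1,"shaker");box(312,334,255,284,.02,.1,"egg");box(278,297,150,178,.02,.1,"jar")
```

```text
mat px[339. 177.] 911 [0.445 0.269 0.006] rect [441. 270.] [ 89. 176.] 84.5 zr 0.003 0.012
mat px[459. 245.] 3735 [0.83  0.368 0.006] rect [826. 370.] [225. 212.] 26.7 zr 0.003 0.012
mat px[180. 238.] 636 [ 0.415 -0.258  0.006] rect [ 414. -257.] [83. 82.] 17.7 zr 0.003 0.012
mat px[346. 229.] 197 [0.628 0.148 0.006] rect [628. 149.] [50. 55.] 23.2 zr 0.003 0.011
mat px[245. 281.] 464 [ 0.631 -0.178  0.006] rect [ 630. -178.] [65. 67.] 58.5 zr 0.003 0.011
mat px[319. 306.] 158 [ 0.789 -0.065  0.009] rect [789. -65.] [306.  15.] 87.4 zr 0.004 0.012
mat px[222. 357.] 251 [ 0.779 -0.324  0.007] rect [ 782. -324.] [45. 43.] 24.7 zr 0.003 0.012
[699  74  61  75  93  88  86  92 201 315  68  61  38  39  34  36  35 103
  55  24  23  21  23  20  29  55  31  18  18  14  15  18  15  40  32   0
   0   0   0]
long 378 [0.476 0.017 0.046] rect [416.  39.] [141. 243.] 57.6 zr 0.044 0.049
tub 120 [0.461 0.004 0.09 ] rect [453.  11.] [61. 58.] 6.4 zr 0.087 0.093
round 72 [0.462 0.01  0.13 ] rect [458.  11.] [44. 34.] 53.5 zr 0.127 0.133
pot 72 [0.456 0.012 0.17 ] rect [456.  12.] [27. 31.] 52.6 zr 0.165 0.173
shaker 209 [ 0.357 -0.145  0.045] rect [ 352. -145.] [38. 32.] 61.0 zr 0.02 0.065
egg 247 [ 0.719 -0.008  0.046] rect [717.  -6.] [43. 44.] 67.9 zr 0.033 0.052
jar 266 [0.341 0.144 0.045] rect [334. 148.] [47. 52.] 56.1 zr 0.02 0.063
```

>>> {"fn": "step_arm", "kwargs": {
  "delta_pos": [
    [0.43,0.94,0.3],
    [0.43,0.94,0.3],
    [0.43,0.94,0.3],
    [0.43,0.94,0.3],
    [0.43,0.94,0.3],
    [0.43,0.94,0.3],
    [0.43,0.94,0.3],
    [0.43,0.94,0.3],
    [0.43,0.94,0.3],
    [0.43,0.94,0.3],
    [0.43,0.94,0.3],
    [0.43,0.94,0.3]
  ],
  "turn": [-0.1,-0.1,-0.1,-0.1,-0.1,-0.1,-0.1,-0.1,-0.1,-0.1,-0.1,-0.1],
  "grip": 0
}}

```text
time: 1.3
ee_pos: [0.3066, -0.3162, 0.3126]
eef_rot: [0.997, 0.072, -0.0, -0.0]
ft_force: [0.9, -0.2, -0.6]
width: 0.0868
grip_force: 0.0
```

>>> {"fn": "step_arm", "kwargs": {
  "delta_pos": [
    [0.43,0.94,0],
    [0.43,0.94,0],
    [0.43,0.94,0],
    [0.43,0.94,0],
    [0.43,0.94,0],
    [0.43,0.94,0],
    [0.43,0.94,0],
    [0.43,0.94,0],
    [0.43,0.94,0],
    [0.43,0.94,0],
    [0.43,0.94,0],
    [0.43,0.94,0]
  ],
  "turn": [0,0,0,0,0,0,0,0,0,0,0,0]
}}

```text
time: 2.5
ee_pos: [0.4355, -0.0343, 0.3124]
eef_rot: [0.997, 0.072, -0.0, 0.0]
ft_force: [0.9, -0.2, -0.5]
width: 0.0871
grip_force: 0.0
```

>>> {"fn": "step_arm", "kwargs": {
  "delta_pos": [
    [0.43,0.94,0],
    [0.43,0.94,0],
    [0,0,0],
    [0,0,0]
  ],
  "turn": [0,0,0,0]
}}

```text
time: 2.9
ee_pos: [0.4567, 0.0118, 0.3123]
eef_rot: [0.997, 0.072, -0.0, -0.0]
ft_force: [-0.3, -0.9, -0.6]
width: 0.0873
grip_force: 0.0
```

Run:
```python
from h import *
w=camera("wrist");b=camera("side")
np.savez("c1.npz",**{k+n:v for n,c in(("a",w),("b",b)) for k,v in c.items()})
save("m1.png",np.hstack([w["image"],b["image"]])[:, :])
V=np.linalg.inv(w["view"]);print(V[:3,3].round(3),(-V[:3,2]).round(2));s=read_state();print(s["ee_pos"],s["eef_rot"],s["joint_positions"])
save("m1.png",cv2.resize(np.hstack([w["image"],b["image"]]),(800,300),interpolation=cv2.INTER_AREA))
```

```text
[0.528 0.021 0.475] [-0.26 -0.04 -0.97]
[0.45663651 0.01072578 0.31237298] [ 9.97460925e-01  7.12152580e-02 -2.57378331e-04  1.52431478e-04] [ 0.69896838 -0.05187256 -0.77732826  1.69529441 -0.03620919  1.48386257
 -1.50276819]
```

View pics/m1.png

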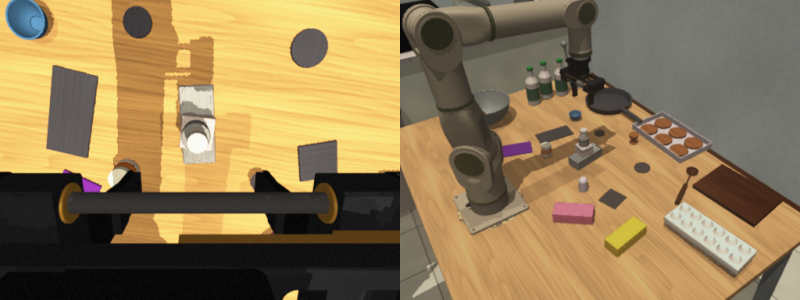

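The left half is the wrist view: all four mats and the stack (about (197,130) in the picture) are clear. The right half is the side view, with the stack unobstructed at about (583,148).

```bash
cat >> h.py <<'E'
def fit(P,m,name):
    q=P[m]
    if len(q)<20: print(name,"few");return
    r=cv2.minAreaRect((q[:,:2]*1000).astype(np.float32));b=cv2.boxPoints(r);e=b[1]-b[0];f=b[2]-b[1];e=e if np.hypot(*e)>np.hypot(*f) else f
    print(name,len(q),"mean",q.mean(0).round(4),"rect",np.round(r[0],1),np.round(r[1],0),"long axis deg",round(np.degrees(np.arctan2(e[1],e[0]))%180,1))
def mats(c):
    P=pts(c);im=c["image"].astype(int);H=cv2.cvtColor(c["image"],cv2.COLOR_RGB2HSV)
    dark=((H[...,1]<70)&(H[...,2]<130)&(P[...,2]<.010)&(P[...,2]>.003)).astype(np.uint8)
    n,l,s,ce=cv2.connectedComponentsWithStats(dark)
    for i in range(1,n):
        if s[i,4]>250 and np.hypot(*P[l==i][:,:2].mean(0))<.75: fit(P,l==i,"mat")
def slabs(c,xy=(.456,.012)):
    P=pts(c);R=np.hypot(P[...,0]-xy[0],P[...,1]-xy[1])<.12
    for n,z in(("long",.046),("tub",.09),("round",.13),("pot",.17)): 
        m=(R&(abs(P[...,2]-z)<.004)).astype(np.uint8);k,l,s,_=cv2.connectedComponentsWithStats(m)
        if k>1: fit(P,l==1+s[1:,4].argmax(),n)
E
python3 - <<'E'
from h import *
d=np.load("c1.npz")
for k in "ab":
    c={x[:-1]:d[x] for x in d if x[-1]==k};print(k);mats(c);slabs(c)
E
```

```text
a
mat 1131 mean [0.6271 0.1495 0.0065] rect [626.7 149.6] [51. 51.] long axis deg 91.5
mat 1788 mean [ 0.6302 -0.1764  0.006 ] rect [ 629.9 -176.6] [66. 67.] long axis deg 97.9
mat 5879 mean [0.4429 0.2702 0.0065] rect [438.9 270.7] [ 87. 172.] long axis deg 174.6
mat 1980 mean [ 0.4169 -0.254   0.0058] rect [ 413.3 -256.6] [81. 80.] long axis deg 17.6
long 1664 mean [0.5066 0.0205 0.0464] rect [500.3  19.9] [65. 64.] long axis deg 11.2
tub 627 mean [0.4622 0.0093 0.0898] rect [452.7  11.7] [58. 58.] long axis deg 1.9
round 426 mean [0.4622 0.0179 0.1302] rect [457.9  14.9] [38. 45.] long axis deg 109.5
pot 575 mean [0.4558 0.0118 0.1703] rect [455.6  11.5] [29. 29.] long axis deg 98.5
b
mat 401 mean [0.4374 0.2673 0.0073] rect [435.7 269.5] [ 86. 167.] long axis deg 173.4
mat 350 mean [ 0.4091 -0.2599  0.0071] rect [ 410.6 -259.2] [78. 76.] long axis deg 19.1
long 241 mean [0.4425 0.0006 0.0466] rect [454.5  10.8] [152.  68.] long axis deg 8.8
tub 92 mean [0.4432 0.0009 0.0905] rect [451.   11.2] [61. 60.] long axis deg 1.2
round 46 mean [0.445  0.009  0.1304] rect [447.6  10.5] [37. 43.] long axis deg 134.8
pot 41 mean [0.4523 0.0111 0.171 ] rect [453.   13.3] [31. 27.] long axis deg 58.7
```

>>> {"fn": "step_arm", "kwargs": {
  "delta_pos": [
    [-0.04,0.03,-0.8],
    [0,0,-0.8],
    [0,0,-0.8],
    [0,0,-0.8],
    [0,0,-0.8],
    [0,0,-0.8],
    [0,0,-0.8],
    [0,0,-0.6],
    [0,0,-0.4],
    [0,0,-0.28],
    [0,0,0],
    [0,0,0]
  ],
  "turn": [0,0,0,0,0,0,0,0,0,0,0,0],
  "grip": 0
}}

```text
time: 4.2
ee_pos: [0.4562, 0.0123, 0.1411]
eef_rot: [0.997, 0.072, 0.0, 0.0]
ft_force: [-0.7, -0.3, 0.2]
width: 0.0872
grip_force: 0.0
```

>>> {"fn": "step_arm", "kwargs": {
  "delta_pos": [
    [0,0,0],
    [0,0,0],
    [0,0,0],
    [0,0,0],
    [0,0,0],
    [0,0,0],
    [0,0,0],
    [0,0,0],
    [0,0,0],
    [0,0,0]
  ],
  "turn": [0,0,0,0,0,0,0,0,0,0],
  "grip": 1,
  "newtons": 10
}}

```text
time: 5.2
ee_pos: [0.4559, 0.0125, 0.1406]
eef_rot: [0.997, 0.072, -0.0, 0.0]
ft_force: [0.4, 0.2, 0.0]
width: 0.0296
grip_force: 10.0
```

>>> {"fn": "step_arm", "kwargs": {
  "delta_pos": [
    [0,0,0.4],
    [0,0,0.8],
    [0,0,0.8],
    [0.57,0.457,0],
    [0.855,0.685,0],
    [0.855,0.685,0],
    [0.855,0.685,0],
    [0.855,0.685,0],
    [0.855,0.685,0],
    [0.855,0.685,0],
    [0.57,0.457,0],
    [0.57,0.456,0]
  ],
  "turn": [0,0,0,0,0,0,0,0,0,0,0,0]
}}

```text
time: 6.4
ee_pos: [0.6276, 0.15, 0.1909]
eef_rot: [0.997, 0.072, -0.0, -0.0]
ft_force: [-0.3, -0.1, -0.7]
width: 0.0293
grip_force: 10.0
```

>>> {"fn": "step_arm", "kwargs": {
  "delta_pos": [
    [0,0,0],
    [0,0,-0.8],
    [0,0,-0.8],
    [0,0,-0.8],
    [0,0,-0.8],
    [0,0,-0.8],
    [0,0,-0.8],
    [0,0,-0.8],
    [0,0,-0.6],
    [0,0,-0.3],
    [0,0,0],
    [0,0,0]
  ],
  "turn": [0,0,0,0,0,0,0,0,0,0,0,0]
}}

```text
time: 7.6
ee_pos: [0.6274, 0.1495, 0.029]
eef_rot: [0.997, 0.072, 0.0, -0.0]
ft_force: [-0.0, 0.6, -0.6]
width: 0.03
grip_force: 10.0
```

Target 0.0175: 0.0115 more to go. I'll go down slowly.

>>> {"fn": "step_arm", "kwargs": {
  "delta_pos": [
    [0,0,-0.2],
    [0,0,-0.15],
    [0,0,-0.1],
    [0,0,-0.03],
    [0,0,0],
    [0,0,0]
  ],
  "turn": [0,0,0,0,0,0]
}}

```text
time: 8.2
ee_pos: [0.6269, 0.1494, 0.0165]
eef_rot: [0.997, 0.072, 0.0, 0.0]
ft_force: [-2.8, -1.2, 5.2]
width: 0.0298
grip_force: 10.0
```

Contact felt. Now release, rise and go back above the stack.

>>> {"fn": "step_arm", "kwargs": {
  "delta_pos": [
    [0,0,0],
    [0,0,0],
    [0,0,0],
    [0,0,0],
    [0,0,0],
    [0,0,0],
    [0,0,0.3],
    [0,0,0.8],
    [0,0,1],
    [0,0,1],
    [0,0,1],
    [0,0,1]
  ],
  "turn": [0,0,0,0,0,0,0,0,0,0,0,0],
  "grip": 0
}}

```text
time: 9.4
ee_pos: [0.6269, 0.1495, 0.1453]
eef_rot: [0.997, 0.072, 0.0, -0.0]
ft_force: [1.4, 0.5, -0.2]
width: 0.0866
grip_force: 0.0
```

>>> {"fn": "step_arm", "kwargs": {
  "delta_pos": [
    [-0.2,-0.2,1],
    [-0.5,-0.5,1],
    [-0.85,-0.68,0.9],
    [-0.85,-0.68,0.9],
    [-0.85,-0.68,0.9],
    [-0.85,-0.68,0.9],
    [-0.85,-0.68,0],
    [-0.85,-0.68,0],
    [-0.6,-0.5,0],
    [-0.45,-0.4,0],
    [0,0,0],
    [0,0,0]
  ],
  "turn": [0,0,0,0,0,0,0,0,0,0,0,0]
}}

```text
time: 10.6
ee_pos: [0.4559, 0.0078, 0.2841]
eef_rot: [0.997, 0.072, 0.001, 0.0]
ft_force: [0.1, 0.5, -1.5]
width: 0.0871
grip_force: 0.0
```

Run:
```python
from h import *
w=camera("wrist");b=camera("side")
for c in(w,b): slabs(c);mats(c)
P=pts(w);fit(P,(np.hypot(P[...,0]-.627,P[...,1]-.15)<.04)&(abs(P[...,2]-.046)<.004),"pot placed")
print(read_state()["ee_pos"])
```

```text
long 1899 mean [0.5065 0.0205 0.0464] rect [498.9  19.6] [68. 64.] long axis deg 11.0
tub 726 mean [0.4626 0.0083 0.0899] rect [452.8  11.6] [58. 58.] long axis deg 92.0
round 1276 mean [0.455  0.0138 0.1305] rect [454.6  13.6] [45. 45.] long axis deg 143.4
mat 609 mean [0.6226 0.1433 0.0065] rect [624.9 146.8] [45. 52.] long axis deg 142.7
mat 2055 mean [ 0.6302 -0.1764  0.0061] rect [ 629.5 -177.1] [67. 68.] long axis deg 97.6
mat 6671 mean [0.4431 0.2701 0.0066] rect [438.8 270.7] [ 88. 172.] long axis deg 174.5
mat 1950 mean [ 0.4204 -0.252   0.0059] rect [ 413.5 -256.6] [81. 80.] long axis deg 18.2
long 262 mean [0.4484 0.0019 0.0467] rect [455.4  10.2] [152.  68.] long axis deg 10.3
tub 91 mean [ 0.4448 -0.0014  0.0903] rect [450.9  10.7] [60. 65.] long axis deg 94.0
round 83 mean [0.4505 0.01   0.1307] rect [451.9  13.2] [47. 44.] long axis deg 29.4
mat 401 mean [0.4366 0.2678 0.007 ] rect [435.6 267.7] [ 86. 169.] long axis deg 172.7
mat 368 mean [ 0.4104 -0.2598  0.0072] rect [ 411.6 -260. ] [78. 77.] long axis deg 21.0
pot placed 534 mean [0.6254 0.1473 0.0464] rect [625.7 147.9] [29. 29.] long axis deg 67.5
[0.45610895 0.00830175 0.2837717 ]
```

>>> {"fn": "step_arm", "kwargs": {
  "delta_pos": [
    [-0.06,0.22,-0.8],
    [0,0,-0.8],
    [0,0,-0.8],
    [0,0,-0.8],
    [0,0,-0.8],
    [0,0,-0.8],
    [0,0,-0.8],
    [0,0,-0.7],
    [0,0,-0.5],
    [0,0,-0.33],
    [0,0,-0.2],
    [0,0,0]
  ],
  "turn": [0,0,0,0,0,0,0,0,0,0,0,0],
  "grip": 0
}}

```text
time: 11.9
ee_pos: [0.4541, 0.0131, 0.1001]
eef_rot: [0.997, 0.072, -0.0, -0.0]
ft_force: [0.0, 0.2, -0.3]
width: 0.087
grip_force: 0.0
```

>>> {"fn": "step_arm", "kwargs": {
  "delta_pos": [
    [0,0,0],
    [0,0,0],
    [0,0,0],
    [0,0,0],
    [0,0,0],
    [0,0,0],
    [0,0,0],
    [0,0,0]
  ],
  "turn": [0,0,0,0,0,0,0,0],
  "grip": 1,
  "newtons": 14
}}

```text
time: 12.7
ee_pos: [0.4542, 0.013, 0.1004]
eef_rot: [0.997, 0.072, 0.0, 0.0]
ft_force: [-0.4, 0.7, 1.4]
width: 0.0455
grip_force: 14.0
```

>>> {"fn": "step_arm", "kwargs": {
  "delta_pos": [
    [0,0,0.4],
    [0,0,0.8],
    [0,0,0.8],
    [0.5,-0.55,0],
    [0.8,-0.86,0],
    [0.85,-0.92,0],
    [0.85,-0.92,0],
    [0.85,-0.92,0],
    [0.85,-0.92,0],
    [0.85,-0.92,0],
    [0.83,-0.9,0],
    [0.65,-0.69,0]
  ],
  "turn": [0,0,0,0,0,0,0,0,0,0,0,0]
}}

```text
time: 13.9
ee_pos: [0.6306, -0.1791, 0.1506]
eef_rot: [0.997, 0.071, -0.0, 0.0]
ft_force: [0.3, 0.5, -0.3]
width: 0.0455
grip_force: 14.0
```

>>> {"fn": "step_arm", "kwargs": {
  "delta_pos": [
    [0,0,0],
    [0,0,-0.7],
    [0,0,-0.8],
    [0,0,-0.8],
    [0,0,-0.8],
    [0,0,-0.8],
    [0,0,-0.6],
    [0,0,-0.3],
    [0,0,-0.2],
    [0,0,-0.2],
    [0,0,-0.1],
    [0,0,0]
  ],
  "turn": [0,0,0,0,0,0,0,0,0,0,0,0]
}}

```text
time: 15.1
ee_pos: [0.63, -0.177, 0.0179]
eef_rot: [0.997, 0.072, 0.0, 0.0]
ft_force: [0.6, 0.7, -1.5]
width: 0.0455
grip_force: 14.0
```

>>> {"fn": "step_arm", "kwargs": {
  "delta_pos": [
    [0,0,0],
    [0,0,0]
  ],
  "turn": [0,0]
}}

```text
time: 15.3
ee_pos: [0.6302, -0.1771, 0.0182]
eef_rot: [0.997, 0.072, 0.0, 0.0]
ft_force: [-0.1, -0.4, -1.6]
width: 0.0456
grip_force: 14.0
```

>>> {"fn": "step_arm", "kwargs": {
  "delta_pos": [
    [0,0,-0.04],
    [0,0,-0.03],
    [0,0,0]
  ],
  "turn": [0,0,0]
}}

```text
time: 15.6
ee_pos: [0.6301, -0.1771, 0.0165]
eef_rot: [0.997, 0.072, 0.0, 0.0]
ft_force: [-0.8, -0.9, 3.3]
width: 0.0453
grip_force: 14.0
```

>>> {"fn": "step_arm", "kwargs": {
  "delta_pos": [
    [0,0,0],
    [0,0,0],
    [0,0,0],
    [0,0,0],
    [0,0,0],
    [0,0,0.3],
    [0,0,0.8],
    [0,0,1],
    [0,0,1],
    [0,0,1],
    [0,0,1],
    [0,0,1]
  ],
  "turn": [0,0,0,0,0,0,0,0,0,0,0,0],
  "grip": 0
}}

```text
time: 16.8
ee_pos: [0.6299, -0.1769, 0.1703]
eef_rot: [0.997, 0.072, 0.0, 0.0]
ft_force: [0.7, -0.9, -0.9]
width: 0.0873
grip_force: 0.0
```

>>> {"fn": "step_arm", "kwargs": {
  "delta_pos": [
    [-0.4,0.4,1],
    [-0.8,0.85,1],
    [-0.85,0.9,0.5],
    [-0.85,0.9,0.5],
    [-0.85,0.9,0],
    [-0.85,0.9,0],
    [-0.85,0.9,0],
    [-0.85,0.9,0],
    [-0.5,0.6,0],
    [-0.15,0.27,0],
    [0,0,0],
    [0,0,0]
  ],
  "turn": [-0.1,-0.1,-0.1,-0.1,-0.1,-0.1,-0.1,-0.1,-0.1,0,0,0]
}}

```text
time: 18.0
ee_pos: [0.4567, 0.0101, 0.2438]
eef_rot: [1.0, 0.018, 0.0, 0.0]
ft_force: [-0.1, 0.7, 0.3]
width: 0.0871
grip_force: 0.0
```

Run:
```python
from h import *
w=camera("wrist");b=camera("side")
for c in(w,b): slabs(c)
P=pts(w);fit(P,(np.hypot(P[...,0]-.63,P[...,1]+.177)<.04)&(abs(P[...,2]-.046)<.004),"round placed")
print(read_state()["ee_pos"],read_state()["eef_rot"])
```

```text
long 2300 mean [0.5068 0.0202 0.0464] rect [503.8  20.5] [58. 64.] long axis deg 101.0
tub 2572 mean [0.4541 0.0116 0.0904] rect [453.1  11.6] [56. 58.] long axis deg 92.0
long 246 mean [0.4415 0.0018 0.0468] rect [455.7  10.9] [152.  68.] long axis deg 11.5
tub 160 mean [0.4493 0.0096 0.0908] rect [450.4  13.9] [64. 63.] long axis deg 3.5
round placed 1517 mean [ 0.6298 -0.1766  0.0463] rect [ 629.9 -177.5] [45. 45.] long axis deg 92.7
[0.45666858 0.01007315 0.24348144] [ 9.99848648e-01  1.73955573e-02 -8.63167293e-05 -2.62463304e-04]
```

>>> {"fn": "step_arm", "kwargs": {
  "delta_pos": [
    [-0.15,0.06,-0.7],
    [0,0,-0.9],
    [0,0,-0.9],
    [0,0,-0.9],
    [0,0,-0.9],
    [0,0,-0.9],
    [0,0,-0.8],
    [0,0,-0.6],
    [0,0,-0.4],
    [0,0,-0.3],
    [0,0,-0.16],
    [0,0,0]
  ],
  "turn": [0,0,0,0,0,0,0,0,0,0,0,0],
  "grip": 0
}}

```text
time: 19.3
ee_pos: [0.4524, 0.0124, 0.0569]
eef_rot: [1.0, 0.018, -0.0, -0.0]
ft_force: [0.4, 0.1, 0.6]
width: 0.0869
grip_force: 0.0
```

>>> {"fn": "step_arm", "kwargs": {
  "delta_pos": [
    [0,0,0],
    [0,0,0],
    [0,0,0],
    [0,0,0],
    [0,0,0],
    [0,0,0],
    [0,0,0],
    [0,0,0]
  ],
  "turn": [0,0,0,0,0,0,0,0],
  "grip": 1,
  "newtons": 18
}}

```text
time: 20.1
ee_pos: [0.4525, 0.0124, 0.0573]
eef_rot: [1.0, 0.018, 0.0, 0.0]
ft_force: [-1.5, -0.9, 4.6]
width: 0.058
grip_force: 18.0
```

>>> {"fn": "step_arm", "kwargs": {
  "delta_pos": [
    [0,0,0.4],
    [0,0,0.9],
    [0,0,0.9],
    [-0.1,-0.6,0.9],
    [-0.14,-0.98,0.1],
    [-0.14,-0.98,0],
    [-0.14,-0.98,0],
    [-0.14,-0.98,0],
    [-0.14,-0.98,0],
    [-0.14,-0.98,0],
    [-0.14,-0.98,0],
    [-0.14,-0.98,0]
  ],
  "turn": [0,0,0,0,0.29,0.29,0.29,0.29,0.29,0.29,0.29,0.3]
}}

```text
time: 21.3
ee_pos: [0.4215, -0.1993, 0.1374]
eef_rot: [0.987, 0.158, 0.0, -0.0]
ft_force: [0.5, -0.1, -2.8]
width: 0.0578
grip_force: 18.0
```

>>> {"fn": "step_arm", "kwargs": {
  "delta_pos": [
    [-0.14,-0.98,0],
    [-0.14,-0.8,0],
    [-0.08,-0.56,0],
    [0,0,0],
    [0,0,-0.6],
    [0,0,-0.8],
    [0,0,-0.8],
    [0,0,-0.8],
    [0,0,-0.6],
    [0,0,-0.5],
    [0,0,-0.2],
    [0,0,0]
  ],
  "turn": [0,0,0,0,0,0,0,0,0,0,0,0]
}}

```text
time: 22.5
ee_pos: [0.4129, -0.2564, 0.0293]
eef_rot: [0.988, 0.157, -0.0, -0.0]
ft_force: [-0.1, -0.3, -2.3]
width: 0.0578
grip_force: 18.0
```

Run:
```python
from h import *
w=camera("wrist");s=read_state();print(s["ee_pos"],s["eef_rot"])
save("w2.png",w["image"])
```

```text
[ 0.41322621 -0.25678266  0.02987027] [ 9.87556008e-01  1.57267648e-01  1.33249973e-04 -4.63959423e-06]
```

View pics/w2.png

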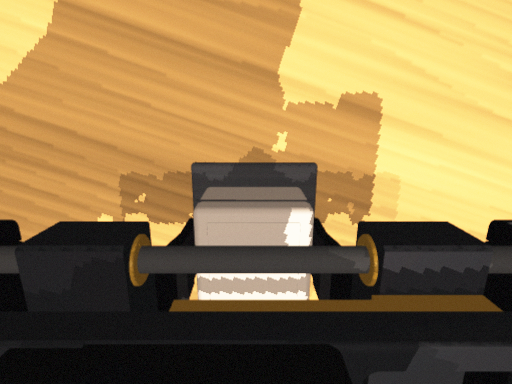

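The wrist view shows the tub (columns 195–312) centred over and in line with the mat (columns 192–317). Next I lower it.

>>> {"fn": "step_arm", "kwargs": {
  "delta_pos": [
    [0,0,-0.2],
    [0,0,-0.15],
    [0,0,-0.1],
    [0,0,-0.06],
    [0,0,-0.02],
    [0,0,0],
    [0,0,0]
  ],
  "turn": [0,0,0,0,0,0,0]
}}

```text
time: 23.25
ee_pos: [0.4129, -0.2571, 0.0172]
eef_rot: [0.988, 0.157, -0.0, 0.0]
ft_force: [-6.0, 3.4, 13.8]
width: 0.0577
grip_force: 18.0
```

>>> {"fn": "step_arm", "kwargs": {
  "delta_pos": [
    [0,0,0],
    [0,0,0],
    [0,0,0],
    [0,0,0],
    [0,0,0],
    [0,0,0.3],
    [0,0,0.8],
    [0,0,1],
    [0,0,1],
    [0,0,1],
    [0,0,1],
    [0,0,1]
  ],
  "turn": [0,0,0,0,0,0,0,0,0,0,0,0],
  "grip": 0
}}

```text
time: 24.45
ee_pos: [0.4129, -0.2569, 0.1705]
eef_rot: [0.988, 0.157, 0.0, 0.0]
ft_force: [0.4, 0.4, -0.3]
width: 0.0873
grip_force: 0.0
```

>>> {"fn": "step_arm", "kwargs": {
  "delta_pos": [
    [0.1,0.7,1],
    [0.15,0.95,0.6],
    [0.15,1,0],
    [0.15,1,0],
    [0.16,1,0],
    [0.16,1,0],
    [0.16,1,0],
    [0.16,1,0],
    [0.16,1,0],
    [0.16,1,0],
    [0.16,0.7,0],
    [0.13,0.4,0]
  ],
  "turn": [-0.1,-0.1,-0.1,-0.1,-0.1,-0.1,-0.1,-0.1,-0.1,-0.1,-0.1,0]
}}

```text
time: 25.65
ee_pos: [0.458, 0.0134, 0.2094]
eef_rot: [0.996, 0.093, 0.0, 0.0]
ft_force: [0.1, -0.9, -0.1]
width: 0.0871
grip_force: 0.0
```

>>> {"fn": "step_arm", "kwargs": {
  "delta_pos": [
    [0,0,0],
    [0,0,0]
  ],
  "turn": [0,0]
}}

```text
time: 25.85
ee_pos: [0.4578, 0.0109, 0.2089]
eef_rot: [0.996, 0.092, -0.0, 0.0]
ft_force: [-0.6, -0.0, -0.5]
width: 0.087
grip_force: 0.0
```

Run:
```python
from h import *
w=camera("wrist");b=camera("side")
for c in(w,b): slabs(c);mats(c)
for c in(w,b):P=pts(c);fit(P,(np.hypot(P[...,0]-.413,P[...,1]+.257)<.06)&(abs(P[...,2]-.05)<.004),"tub placed")
print(read_state()["ee_pos"],read_state()["eef_rot"])
save("w3.png",w["image"])
```

```text
long 7156 mean [0.4633 0.0126 0.0465] rect [458.9  11.8] [149.  64.] long axis deg 11.1
mat 632 mean [0.6132 0.1453 0.0065] rect [613.9 147.1] [25. 51.] long axis deg 100.9
mat 1253 mean [ 0.6246 -0.165   0.0061] rect [ 626.5 -171.2] [68. 56.] long axis deg 28.4
mat 9780 mean [0.4441 0.2698 0.0066] rect [438.6 270.8] [ 89. 173.] long axis deg 174.4
mat 586 mean [ 0.446  -0.2485  0.006 ] rect [ 446.2 -246.2] [17. 81.] long axis deg 102.7
long 403 mean [0.4519 0.0094 0.047 ] rect [455.3  12.3] [152.  69.] long axis deg 11.3
mat 408 mean [0.4343 0.2667 0.0073] rect [437.3 269.8] [ 90. 170.] long axis deg 172.7
tub placed few
tub placed 233 mean [ 0.409  -0.2591  0.0508] rect [ 409.6 -258. ] [60. 60.] long axis deg 19.3
[0.45779989 0.0105521  0.20877433] [ 9.95861337e-01  9.08854321e-02 -1.33121564e-04  1.32563811e-04]
```

View pics/w3.png

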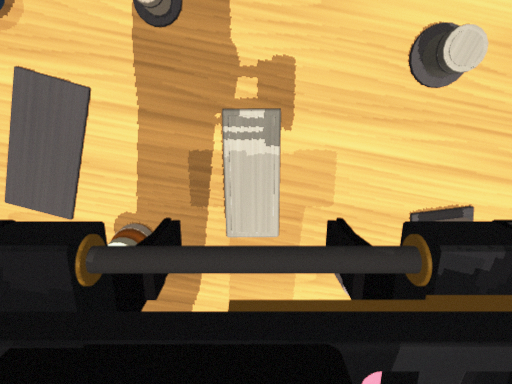

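The tin lies at about (252,172) in the picture, with the long mat on the left clear.

>>> {"fn": "step_arm", "kwargs": {
  "delta_pos": [
    [0.03,0.05,-0.7],
    [0,0,-0.9],
    [0,0,-0.9],
    [0,0,-0.9],
    [0,0,-0.9],
    [0,0,-0.9],
    [0,0,-0.9],
    [0,0,-0.8],
    [0,0,-0.5],
    [0,0,-0.35],
    [0,0,-0.17],
    [0,0,0]
  ],
  "turn": [0.1,0,0,0,0,0,0,0,0,0,0,0],
  "grip": 0
}}

```text
time: 27.15
ee_pos: [0.4587, 0.0128, 0.0108]
eef_rot: [0.995, 0.097, -0.0, 0.0]
ft_force: [0.6, -0.6, 0.2]
width: 0.0868
grip_force: 0.0
```

>>> {"fn": "step_arm", "kwargs": {
  "delta_pos": [
    [0,0,0],
    [0,0,0],
    [0,0,0],
    [0,0,0],
    [0,0,0],
    [0,0,0],
    [0,0,0],
    [0,0,0]
  ],
  "turn": [0,0,0,0,0,0,0,0],
  "grip": 1,
  "newtons": 40
}}

```text
time: 27.95
ee_pos: [0.4589, 0.0129, 0.0111]
eef_rot: [0.995, 0.097, 0.0, 0.0]
ft_force: [-1.6, -0.3, 4.8]
width: 0.0636
grip_force: 40.0
```

>>> {"fn": "step_arm", "kwargs": {
  "delta_pos": [
    [0,0,0.4],
    [0,0,0.9],
    [0,0,0.9],
    [0,0,0.9],
    [-0.05,0.5,0.9],
    [-0.08,0.95,0],
    [-0.08,0.97,0],
    [-0.08,0.97,0],
    [-0.08,0.97,0],
    [-0.08,0.97,0],
    [-0.08,0.97,0],
    [-0.08,0.97,0]
  ],
  "turn": [0,0,0,0,0,-0.3,-0.3,-0.3,-0.3,-0.3,-0.3,-0.3]
}}

```text
time: 29.15
ee_pos: [0.4427, 0.1955, 0.1109]
eef_rot: [1.0, -0.029, -0.0, 0.0]
ft_force: [0.6, -0.6, -3.9]
width: 0.0636
grip_force: 40.0
```

>>> {"fn": "step_arm", "kwargs": {
  "delta_pos": [
    [-0.08,0.97,0],
    [-0.07,0.97,0],
    [-0.06,0.7,0],
    [-0.06,0.4,0],
    [0,0,0],
    [0,0,-0.6],
    [0,0,-0.8],
    [0,0,-0.8],
    [0,0,-0.7],
    [0,0,-0.34],
    [0,0,0],
    [0,0,0]
  ],
  "turn": [-0.3,-0.03,0,0,0,0,0,0,0,0,0,0]
}}

```text
time: 30.35
ee_pos: [0.4369, 0.2705, 0.0301]
eef_rot: [0.999, -0.048, 0.0, 0.0]
ft_force: [0.3, 0.0, -3.3]
width: 0.0636
grip_force: 40.0
```

Run:
```python
from h import *
w=camera("wrist");b=camera("side");s=read_state();print(s["ee_pos"],s["eef_rot"])
P=pts(b);fit(P,(np.hypot(P[...,0]-.44,P[...,1]-.27)<.12)&(abs(P[...,2]-s["ee_pos"][2]-.035)<.004),"tin")
save("w4.png",cv2.resize(np.hstack([w["image"],b["image"]]),(800,300),interpolation=cv2.INTER_AREA))
```

```text
[0.43724751 0.27082018 0.03059446] [ 9.98834985e-01 -4.82521948e-02  5.79198797e-04 -2.52601114e-04]
tin 159 mean [0.4073 0.2644 0.066 ] rect [430.4 259.7] [ 75. 160.] long axis deg 157.9
```

View pics/w4.png

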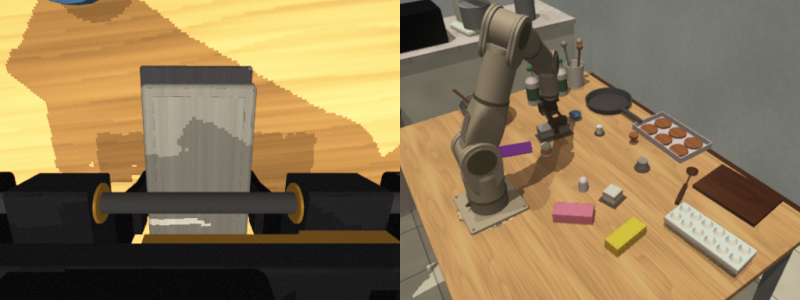

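The tin sits centred on and parallel to the mat (tin columns 142–255, mat columns 140–252). Next I set it down.

>>> {"fn": "step_arm", "kwargs": {
  "delta_pos": [
    [0.05,0,-0.2],
    [0,0,-0.15],
    [0,0,-0.1],
    [0,0,-0.06],
    [0,0,-0.03],
    [0,0,0],
    [0,0,0]
  ],
  "turn": [0,0,0,0,0,0,0]
}}

```text
time: 31.15
ee_pos: [0.4378, 0.2706, 0.0172]
eef_rot: [0.999, -0.048, 0.0, 0.001]
ft_force: [-5.6, -4.2, 11.8]
width: 0.0642
grip_force: 40.0
```

>>> {"fn": "step_arm", "kwargs": {
  "delta_pos": [
    [0,0,0],
    [0,0,0],
    [0,0,0],
    [0,0,0],
    [0,0,0],
    [0,0,0.3],
    [0,0,0.8],
    [0,0,1],
    [0,0,1],
    [0,0,1],
    [0,0,1],
    [0,0,1]
  ],
  "turn": [0,0,0,0,0,0,0,0,0,0,0,0],
  "grip": 0
}}

```text
time: 32.35
ee_pos: [0.4377, 0.2708, 0.1704]
eef_rot: [0.999, -0.048, 0.0, -0.0]
ft_force: [1.0, 0.1, -0.2]
width: 0.0869
grip_force: 0.0
```

>>> {"fn": "step_arm", "kwargs": {
  "delta_pos": [
    [0,-1,1],
    [0,-1,1],
    [0,-1,1],
    [0,-1,1],
    [0,-1,0],
    [0,-1,0],
    [0,-1,0],
    [0,-1,0],
    [0,-1,0],
    [0,-0.5,0],
    [0,0,0],
    [0,0,0]
  ],
  "turn": [0,0,0,0,0,0,0,0,0,0,0,0]
}}

```text
time: 33.55
ee_pos: [0.4379, 0.0344, 0.2691]
eef_rot: [0.999, -0.048, 0.0, -0.0]
ft_force: [0.3, 0.9, 0.1]
width: 0.0871
grip_force: 0.0
```

Run:
```python
from h import *
w=camera("wrist");b=camera("side");a=camera("scene")
for c in(w,b,a):
  P=pts(c);print("--")
  for n,x,y,r,z in(("long",.439,.270,.1,.052),("tub",.413,-.257,.06,.05),("round",.63,-.177,.04,.046),("pot",.627,.149,.03,.046),("shaker",.352,-.145,.03,.062),("egg",.717,-.006,.03,.048)):
    fit(P,(np.hypot(P[...,0]-x,P[...,1]-y)<r)&(abs(P[...,2]-z)<.004),n)
save("e.png",cv2.resize(np.hstack([w["image"],a["image"]]),(800,300),interpolation=cv2.INTER_AREA))
```

```text
--
long 4553 mean [0.4508 0.2658 0.0527] rect [437.8 268.7] [ 66. 149.] long axis deg 174.6
tub 1919 mean [ 0.4146 -0.2564  0.0499] rect [ 413.4 -257.3] [58. 59.] long axis deg 108.4
round 237 mean [ 0.6129 -0.1746  0.0457] rect [ 612.3 -175.6] [37. 10.] long axis deg 83.9
pot 570 mean [0.6251 0.1473 0.0465] rect [625.6 147.6] [29. 29.] long axis deg 48.6
shaker 276 mean [ 0.3497 -0.142   0.0604] rect [ 349.5 -142.5] [26. 26.] long axis deg 24.6
egg few
--
long 298 mean [0.4338 0.2666 0.0527] rect [435.4 270.4] [ 74. 155.] long axis deg 175.0
tub 221 mean [ 0.4091 -0.2598  0.0509] rect [ 409.3 -257.9] [61. 62.] long axis deg 110.2
round 91 mean [ 0.6264 -0.1779  0.0469] rect [ 628.4 -175.4] [49. 43.] long axis deg 49.3
pot 27 mean [0.6224 0.1479 0.047 ] rect [623.5 151.5] [30. 26.] long axis deg 28.9
shaker 40 mean [ 0.3465 -0.1448  0.0617] rect [ 347.7 -145. ] [25. 28.] long axis deg 107.7
egg 68 mean [ 0.7152 -0.0068  0.0488] rect [716.8  -5.4] [49. 39.] long axis deg 40.6
--
long 655 mean [0.4416 0.2684 0.0517] rect [438.1 269.7] [ 69. 156.] long axis deg 175.6
tub 341 mean [ 0.4142 -0.2579  0.0501] rect [ 412.7 -257.1] [60. 58.] long axis deg 18.0
round 227 mean [ 0.6307 -0.1781  0.046 ] rect [ 629.3 -177.1] [42. 46.] long axis deg 148.8
pot 73 mean [0.6264 0.1477 0.0453] rect [624.9 149. ] [29. 29.] long axis deg 97.0
shaker 44 mean [ 0.3506 -0.142   0.0603] rect [ 350.4 -141.2] [27. 23.] long axis deg 35.3
egg 219 mean [ 0.7174 -0.007   0.0475] rect [717.2  -6.3] [42. 46.] long axis deg 140.6
```

View pics/e.png

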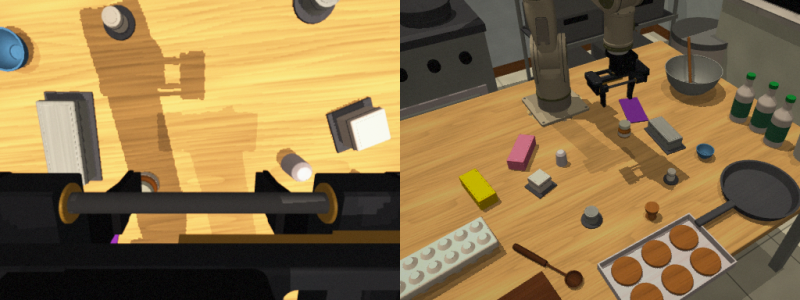

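All four stand upright and centred on their mats (each within a few mm). The shaker and egg cup haven't moved, and the gripper is clear.

```bash
python3 -c "
from bench import *
print(close_job())"
```

```text
the job is handed in; nothing more can be done
None
```

The job is handed in: by the last camera check all four tins stand upright within a few mm of their mats' centres, the long tin and tub in line with theirs, and the shaker and egg cup where they stood; the hand-in returned no verdict.

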